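Slide the doughnut tray through the post gap into the hand-over bay

TASK

Push the small tray with the two doughnuts along the bench, endways through the narrow gap between the two short steel posts, and on between the side rods until its leading end sits flat against the stop bar at the back of the bay. Only push it with the fingers: the tray stays flat on the bench and is never lifted or tipped, and the doughnuts stay in it untouched. Leave all the other things on the bench where they are.

Things in the scene. Friction and masses are not known exactly. Their poses are not given: they have to be found in the camera images.
- bay: steel bay fixed to the bench: two posts, side rods and a stop bar. Origin on the bench half-way between the posts; +y is the direction of the push (roughly world +y), x runs from post to post. The tray starts on the open -y side; nothing but the bay stands within 80 mm of it. The bay's floor is the bench itself.
- bay_post0 (a point): foot of the post at bay x = -70 mm, y = 0 (bench level, on the post's axis). Post 28 mm diameter, 50 high; the gap between the two posts is 112 mm wide. A foot plate 4 high lies on its outer side, 72 to 112 from the bay's middle
- bay_post1 (a point): the same for the post at bay x = +70 mm. Behind each post a side rod, 10 mm diameter, centred 13 above the bench at bay x = -76 or +76, runs along y to the stop bar
- bay_stop (a point): middle of the stop bar's near face, at bench level: bay x = 0, y = 205 mm. The bar is 164 mm long (along x), 30 high, 20 thick
- bay_home (a point): the point on the bench where the tray's origin lies when it is home against the stop bar: bay x = 0, y = 120 mm
- tray: shallow open yellow plastic tray, loose, about 0.37 kg with doughnuts (mass varies); a few newtons slide it. Outside 100 (its x) by 170 (its y) by 26 mm high, walls and floor 4. Origin: centre of its underside. Its y axis starts within 20 degrees of the bay's y, its middle up to 45 to either side of the bay's y axis. It passes the gap along its own y, 6 to spare each side
- doughnut0: glazed doughnut, loose in the -y half of the tray: 76 diameter, 29 high, so it stands 7 above the rim; origin at the centre of its underside
- doughnut1: the same, in the +y half of the tray
- cutter: bystander: steel doughnut cutter, ring 72 across with a bow handle, 56 high; origin at its underside
- shaker: bystander: steel shaker jar, 54 diameter, 95 high; origin at its underside
- mug: bystander: white mug, 76 diameter, 88 high; origin at its underside
- glaze_bowl: bystander: steel bowl, 130 diameter, 60 high; origin at its underside
- scraper: bystander: spatula, 280 long, lying on the bench, origin at mid-length
- brush: bystander: pastry brush, 200 long, lying on the bench, origin at mid-length
- syrup: bystander: white bottle, 60 diameter, 150 high; origin at its underside
Mind the look-alikes: they are no part of the job. What is shaped like the doughnut0 but purple or red is not meant.

How it is judged:
By the outcome, as a careful person would: the job done as asked, in the order asked, and still so for the second after the job is handed in, with the robot touching nothing.
It also fails if it takes over 61 s, if anything falls off the work surface, if the arm or the gripper's body presses on something with over 40 N, if the wrist force passes 120 N, or if a joint passes its speed limit or range.

ROBOT

A 6-joint arm with a two-finger parallel gripper is mounted at the origin on the work surface. World frame = base frame: x ahead of the robot, y to its left, z up, the work surface at z = 0. Lengths are in m, angles in degrees, forces in N, time in s.
With the tool pointing down it reaches from about 0.3 to 0.875 m from the base axis. Payload 4.2 kg.
Tool frame: the origin (TCP) lies on the centre line of the jaws, within the pads' length; the fingertips stand 8 mm ahead of it and the grasp point (between the pads) lies 11 mm behind it; z points along the fingers, y is the line along which they close (so a half turn about z gives the same grasp; the last joint's range is limited). The gripper opens to 85 mm and grips with 20 to 120 N. Pads are 22 mm wide; open, the fingers measure 114 mm over their backs; the gripper's body (76 mm by 85 mm) begins 54 mm behind the grasp point. The pads swing forward as they close: fully open they stand 13 mm farther back than shut.
Start: joints at [-72.708, 18.312, 89.639, -0, 72.044, -1.146], TCP at [0.182, -0.545, 0.239] pointing down, gripper open.
Joint ranges: [-177.97, 177.97], [-48.28, 115.42], [12.27, 149.76], [-77.06, 257.06], [2.81, 150.46], [-146.56, 146.56]. Speed limits (degrees/s): [147.25, 147.25, 180, 180, 180, 180].

INTERFACE

Orientations are given as a 3x3 rotation matrix whose columns are the frame's x, y, z axes.
In Python, from workcell import state, read_camera, close_job, look_for, tip_of gives the robot as it stands.
- The arm moves only by the tool move_arm, never from a script. Its argument "plan" is a list of rows, each an object of numbers: "dx", "dy", "dz": the shift along the world's x, y, z in m; "wx", "wy", "wz": the turn, a rotation vector about the world's x, y, z in rad. In form: [{"dx": .., "dy": .., "dz": .., "wx": .., "wy": .., "wz": ..}, ...]. A call has 1 to 5 rows; each row is the pose to reach, as a shift and turn from the pose commanded when the call began; what a row does not reach only later rows make up. A row lasts 1/12 s, in which the tool goes at most 41.7 mm and 7.16 degrees, less where a joint would pass 70% of its speed; a pose out of reach is approached as far as the arm can. A call with a gripper value outside its range is refused whole. "fingers" is the closure, from 0 (fully open) to 1 (shut), set as the call begins (left out, the last holds). The fingers move at their own pace and stop on an object; "force" is the grip in N (left out, the last holds). Time passes only in rows, so rows that repeat a pose let the fingers close. It gives the time, the measured TCP pose, the force, the opening and the grip force at its end, in the units of the state.
- state(): the state, without advancing time (a new reading comes with each control period).
- read_camera(name): name is "side" or "top"; returns a dict with "img" (420x560x3 uint8, red, green, blue), "depth" (420x560 float32, m along the optical axis (not along the pixel's ray), 0 where there is no reading), "camera_matrix" (3x3 intrinsics, pixels), "D" ([k1, k2, p1, p2, k3] as OpenCV has them; the pictures are not rectified), "R" (3x3) and "t" (3): a world point X has camera coordinates R X + t. Camera axes: x right, y down, z forward; pixel columns grow to the right and rows downward; lengths in m; the calibration is good to about 2 mm. A picture is of the moment at which its call begins.
- close_job(): hands the job in; it is judged then, once.
Trained networks look in the newest picture that a camera, given by its name, has taken for a name from the list of things; names that differ only in an ending like _2 or _b are one class to them, and where a whole thing is asked for, a point or a joint stands for the part that bears it (a point fixed in the world has none). Each returns a list of dicts, best first, with "conf" (0 to 1); they miss things now and then, are a little off and sometimes report something else, mostly with a low value. They report only what shows in the picture. A call takes as long as a camera call. They do not tell look-alikes from the thing itself.
- look_for(name, camera): "xy" ([column, row] in pixels, amid what is visible of it).
- tip_of(name, camera): "xy" ([column, row] in pixels: a listed point, or the origin of a listed thing).
The state is a dict: "time_s": time; "qpos": joint angles; "joint_velocities": joint speeds; "effort": joint torques, N m; "tcp_pos": TCP position; "tool_rot": TCP orientation; "ft_force": force on the tool from outside, world axes, zero at the start; "wrist_torque": the same for the moment, N m; "width": finger opening in m; "gripper_force": force on a finger pad.
Only numpy, scipy, OpenCV 4.12 (cv2) and the standard library are available. Lean on these libraries where they do the work, as an engineer would, in place of code of your own. Each camera call takes 0.05 s, during which the arm holds its last target. There are 200 camera calls.

## Working session

There is one attempt and no reset: what is moved stays moved. The work goes in short steps, Python scripts to look and compute and a tool call to move; the robot and the scene stay as the last step left them, time stands still between calls to the robot, and variables do not carry over. Pictures are saved under pics/ and viewed, at most 10 in all, crops included, and the job is handed in when it is done.

Besides the shell and the picture viewer there is one more tool, called after "Call:" as name(argument=value, ...), one argument or row to a line, values as JSON. move_arm: Moves the arm, as the interface text tells. Its arguments: {"type":"object","properties":{"plan":{"type":"array"},"fingers":{"type":"number"},"force":{"type":"number"}},"required":["plan"]}

```bash
mkdir -p pics; cat > h.py <<'E'
import numpy as np, cv2
from workcell import *
def ray(c,xy):
    p=cv2.undistortPoints(np.array([[xy]],float),c["camera_matrix"],np.array(c["D"],float))[0,0]
    R=np.array(c["R"]);t=np.array(c["t"]); return -R.T@t, R.T@np.array([p[0],p[1],1.])
def onz(c,xy,z=0):
    o,d=ray(c,xy); return o+d*(z-o[2])/d[2]
def pix(c,X):
    return cv2.projectPoints(np.array(X,float).reshape(-1,3),cv2.Rodrigues(np.array(c["R"]))[0],np.array(c["t"],float),c["camera_matrix"],np.array(c["D"],float))[0].reshape(-1,2)
E
python3 - <<'E'
from h import *
for n in("top","side"):
    c=read_camera(n); cv2.imwrite(f"pics/{n}0.png",c["img"][:,:,::-1])
    for k in("bay_post0","bay_post1","bay_stop","bay_home","tray","doughnut0","doughnut1"):
        for r in tip_of(k,n)[:3]: print(n,k,np.round(r["xy"]),round(r["conf"],2),onz(c,r["xy"],0.004 if 'dough' in k else 0).round(4))
E
```

```text
top bay_post0 [263. 184.] 0.75 [0.6044 0.0704 0.    ]
top bay_post0 [258. 231.] 0.69 [0.4556 0.0825 0.    ]
top bay_post1 [263. 184.] 0.75 [0.6044 0.0704 0.    ]
top bay_post1 [258. 231.] 0.69 [0.4556 0.0825 0.    ]
top bay_home [194. 202.] 0.54 [0.5435 0.2824 0.    ]
top bay_home [224. 250.] 0.39 [0.3961 0.1828 0.    ]
top tray [312. 227.] 0.69 [ 0.4709 -0.0841  0.    ]
top doughnut0 [357. 261.] 0.89 [ 0.3666 -0.2218  0.004 ]
top doughnut0 [375. 226.] 0.85 [ 0.4756 -0.278   0.004 ]
top doughnut0 [302. 221.] 0.65 [ 0.4869 -0.0518  0.004 ]
top doughnut1 [357. 261.] 0.89 [ 0.3666 -0.2218  0.004 ]
top doughnut1 [375. 226.] 0.85 [ 0.4756 -0.278   0.004 ]
top doughnut1 [302. 221.] 0.65 [ 0.4869 -0.0518  0.004 ]
side bay_post0 [298. 231.] 0.82 [0.4595 0.0689 0.    ]
side bay_post0 [252. 218.] 0.66 [ 0.5942  0.0715 -0.    ]
side bay_post1 [298. 231.] 0.82 [0.4595 0.0689 0.    ]
side bay_post1 [252. 218.] 0.66 [ 0.5942  0.0715 -0.    ]
side bay_stop [240. 290.] 0.56 [0.5345 0.289  0.    ]
side bay_home [255. 402.] 0.74 [0.3976 0.5244 0.    ]
side bay_home [299. 231.] 0.19 [0.4572 0.0688 0.    ]
side tray [309. 189.] 0.83 [ 0.4796 -0.088  -0.    ]
side tray [307. 200.] 0.4 [ 0.4714 -0.0446  0.    ]
side tray [253. 402.] 0.39 [0.4018 0.5253 0.    ]
side doughnut0 [366. 197.] 0.87 [ 0.3159 -0.1115  0.004 ]
side doughnut0 [306. 199.] 0.86 [ 0.4761 -0.0453  0.004 ]
side doughnut0 [316. 179.] 0.82 [ 0.4727 -0.1308  0.004 ]
side doughnut1 [366. 197.] 0.87 [ 0.3159 -0.1115  0.004 ]
side doughnut1 [306. 199.] 0.86 [ 0.4761 -0.0453  0.004 ]
side doughnut1 [316. 179.] 0.82 [ 0.4727 -0.1308  0.004 ]
```

View pics/top0.png

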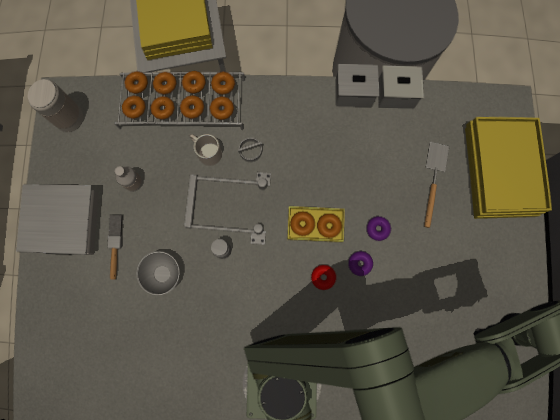

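View pics/side0.png

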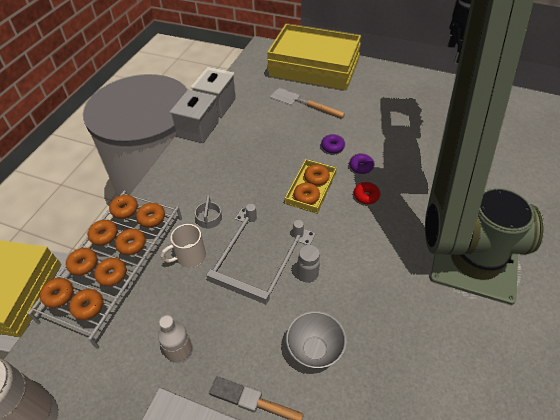

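The top view shows the yellow tray with two orange doughnuts at (316,224). The posts are at (258,229) and (263,181), and the stop bar is at (191,202). The tray meant is the small yellow one at (316,224): it is the only loose tray on the bench in front of the bay. The stacks at (172,25) and (508,167) and the rack at (180,97) are not it. The red and purple doughnuts at (323,277), (360,263) and (378,228) are look-alikes and are to be left alone.

```bash
cat > m.py <<'E'
from h import *
def cloud(c):
    h,w=c["depth"].shape; u,v=np.meshgrid(np.arange(w),np.arange(h))
    p=cv2.undistortPoints(np.stack([u,v],-1).reshape(-1,1,2).astype(float),c["camera_matrix"],np.array(c["D"],float))[:,0]
    d=c["depth"].reshape(-1,1); P=np.c_[p,np.ones(len(p))]*d
    X=(P-np.array(c["t"]))@np.array(c["R"]); X[d[:,0]==0]=np.nan
    return X.reshape(h,w,3)
def atz(c,m,z):
    vu=np.argwhere(m); return np.array([onz(c,(b,a),z)[:2] for a,b in vu])
def tray(c,X,region=(.35,.65,-.25,.3)):
    hsv=cv2.cvtColor(c["img"],cv2.COLOR_RGB2HSV)
    a,b,e,f=region
    m=(hsv[...,0]>22)&(hsv[...,0]<36)&(hsv[...,1]>110)&(X[...,0]>a)&(X[...,0]<b)&(X[...,1]>e)&(X[...,1]<f)
    rim=m&(X[...,2]>0.018)
    return m,rim
E
python3 - <<'E'
from m import *
print({k:np.round(v,3) for k,v in state().items() if k in('tool_rot','tcp_pos','ft_force','time_s')})
for n in("top","side"):
    c=read_camera(n);X=cloud(c);z=X[...,2]
    m,rim=tray(c,X); P=atz(c,m,.026)
    r=cv2.minAreaRect(P.astype(np.float32)*1000); print(n,"tray px",m.sum(),rim.sum(),"rect",np.round(r[0],1),np.round(r[1],1),round(r[2],2), "z pct",np.nanpercentile(z[m],[5,50,95]).round(4))
    for q in((.601,.071),(.458,.076)):
        k=(np.hypot(X[...,0]-q[0],X[...,1]-q[1])<.03)&(z>.043)&(z<.058)
        A=atz(c,k,.05); print("post",k.sum(),A.mean(0).round(4) if len(A) else 0, (np.ptp(A,0)).round(3) if len(A) else 0)
    k=(X[...,0]>.42)&(X[...,0]<.65)&(X[...,1]>.24)&(X[...,1]<.33)&(z>.024)&(z<.036)
    A=atz(c,k,.03); r=cv2.minAreaRect(A.astype(np.float32)*1000); print("stop",k.sum(),np.round(r[0],1),np.round(r[1],1),round(r[2],2),A.mean(0).round(4))
    i=cv2.resize(c["img"][150:260,180:400] if n=="top" else c["img"][140:310,190:390],None,fx=3.5,fy=3.5,interpolation=cv2.INTER_CUBIC)[:598]; cv2.imwrite(f"pics/{n}c.png",i[:,:,::-1])
E
```

```text
{'time_s': np.float64(0.8), 'tcp_pos': array([ 0.182, -0.546,  0.239]), 'tool_rot': array([[ 0.949,  0.316,  0.   ],
       [ 0.316, -0.949, -0.   ],
       [ 0.   ,  0.   , -1.   ]]), 'ft_force': array([ 0.34 , -0.098, -0.401])}
top tray px 931 265 rect [477.6 -93.9] [170.6 102.1] 88.04 z pct [-0.0014  0.0062  0.0284]
post 60 [0.5952 0.0706] [0.025 0.024]
post 54 [0.457  0.0797] [0.024 0.024]
stop 329 [540.3 280.9] [ 49.3 160.7] 83.06 [0.5422 0.2906]
side tray px 847 316 rect [474.8 -83.5] [189.6 105. ] 88.22 z pct [0.0009 0.0112 0.0268]
post 69 [0.5948 0.0747] [0.027 0.029]
post 74 [0.4561 0.0831] [0.028 0.028]
stop 531 [539.9 292.9] [ 23.3 164.8] 86.15 [0.5379 0.2924]
```

View pics/topc.png

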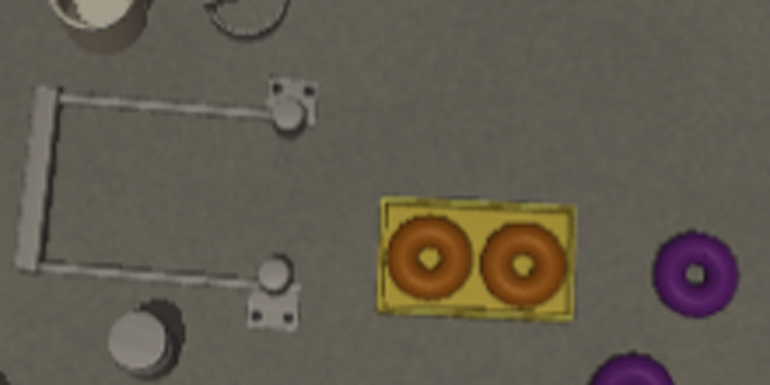

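The crop confirms the tray: two orange doughnuts, clear of the purple ones. In the bay frame it sits about -37 mm off to the side, turned +1.8°, with its front end 87 mm before the posts. I'll push it sideways with both fingers first, then endways.

Call:
move_arm(
  plan=[
    {"dx": 0.016, "dy": 0.036, "wz": -0.07},
    {"dx": 0.033, "dy": 0.073, "wz": -0.14},
    {"dx": 0.049, "dy": 0.11, "wz": -0.21},
    {"dx": 0.066, "dy": 0.146, "wz": -0.28},
    {"dx": 0.082, "dy": 0.182, "wz": -0.356},
  ],
  fingers=0.3,
)

```text
invalid input
```

Call:
move_arm(
  plan=[
    {"dx": 0.016, "dy": 0.036},
    {"dx": 0.033, "dy": 0.073},
    {"dx": 0.049, "dy": 0.11},
    {"dx": 0.066, "dy": 0.146},
    {"dx": 0.082, "dy": 0.182},
  ],
)

```text
invalid input
```

Call:
move_arm(
  plan=[
    {"dx": 0.016, "dy": 0.036},
    {"dx": 0.033, "dy": 0.073},
    {"dx": 0.047, "dy": 0.089},
    {"dx": 0.047, "dy": 0.089, "dz": -0.035},
    {"dx": 0.047, "dy": 0.089, "dz": -0.07},
  ],
)

```text
invalid input
```

Every row probably needs all six keys.

Call:
move_arm(
  plan=[
    {"dx": 0.016, "dy": 0.036, "dz": 0, "wx": 0, "wy": 0, "wz": -0.07},
    {"dx": 0.033, "dy": 0.073, "dz": 0, "wx": 0, "wy": 0, "wz": -0.14},
    {"dx": 0.049, "dy": 0.11, "dz": 0, "wx": 0, "wy": 0, "wz": -0.21},
    {"dx": 0.066, "dy": 0.146, "dz": 0, "wx": 0, "wy": 0, "wz": -0.28},
    {"dx": 0.082, "dy": 0.182, "dz": 0, "wx": 0, "wy": 0, "wz": -0.356},
  ],
  fingers=0.3,
)

```text
time_s: 1.32
tcp_pos: [0.2642, -0.3618, 0.2394]
tool_rot: [[0.999, -0.039, 0.0], [-0.039, -0.999, -0.0], [0.0, 0.0, -1.0]]
ft_force: [0.2, 0.3, -0.4]
width: 0.0598
gripper_force: 0.0
```

Call:
move_arm(
  plan=[
    {"dx": 0.016, "dy": 0.036, "dz": 0, "wx": 0, "wy": 0, "wz": 0},
    {"dx": 0.033, "dy": 0.073, "dz": 0, "wx": 0, "wy": 0, "wz": 0},
    {"dx": 0.049, "dy": 0.11, "dz": 0, "wx": 0, "wy": 0, "wz": 0},
    {"dx": 0.066, "dy": 0.146, "dz": 0, "wx": 0, "wy": 0, "wz": 0},
    {"dx": 0.082, "dy": 0.182, "dz": 0, "wx": 0, "wy": 0, "wz": 0},
  ],
)

```text
time_s: 1.73
tcp_pos: [0.3463, -0.1797, 0.2397]
tool_rot: [[0.999, -0.035, 0.001], [-0.035, -0.999, -0.001], [0.001, 0.001, -1.0]]
ft_force: [0.7, -0.4, -0.5]
width: 0.0594
gripper_force: 0.0
```

Call:
move_arm(
  plan=[
    {"dx": 0.015, "dy": 0.036, "dz": 0, "wx": 0, "wy": 0, "wz": 0},
    {"dx": 0.03, "dy": 0.07, "dz": 0, "wx": 0, "wy": 0, "wz": 0},
    {"dx": 0.045, "dy": 0.086, "dz": -0.03, "wx": 0, "wy": 0, "wz": 0},
    {"dx": 0.045, "dy": 0.086, "dz": -0.07, "wx": 0, "wy": 0, "wz": 0},
    {"dx": 0.045, "dy": 0.086, "dz": -0.11, "wx": 0, "wy": 0, "wz": 0},
  ],
)

```text
time_s: 2.15
tcp_pos: [0.3927, -0.0945, 0.1293]
tool_rot: [[1.0, -0.031, 0.005], [-0.031, -1.0, -0.001], [0.005, 0.001, -1.0]]
ft_force: [-0.1, -0.9, -0.3]
width: 0.0599
gripper_force: 0.0
```

```bash
python3 - <<'E'
from m import *
c=read_camera("side"); cv2.imwrite("pics/s1.png",c["img"][100:300,180:430][:,:,::-1].repeat(3,0).repeat(3,1)[:600,:750])
s=state(); print(s["tcp_pos"],s["width"],pix(c,s["tcp_pos"]))
E
```

```text
[ 0.38628574 -0.09336299  0.12216287] 0.059762995052551046 [[344.67697483 165.81140177]]
```

View pics/s1.png

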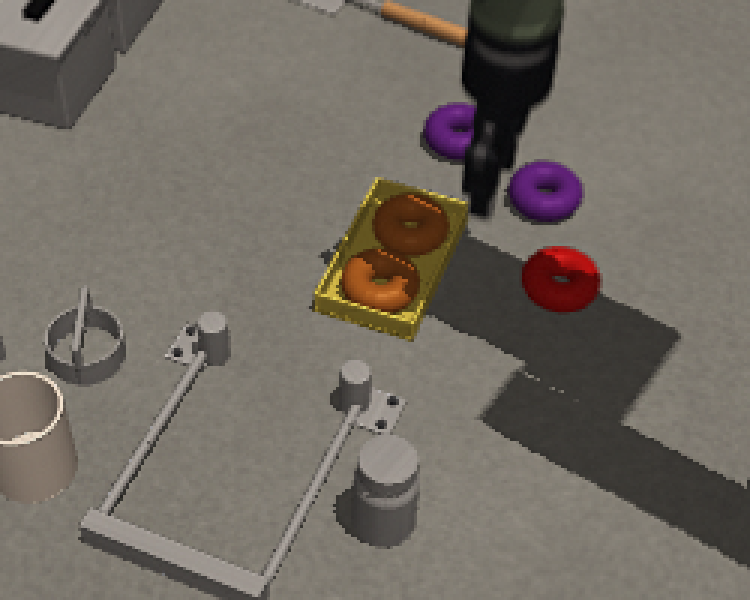

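The side view shows the fingers hanging at crop (485,200), over free bench on the tray's near long side. The tray and its doughnuts have not moved. Lowering.

Call:
move_arm(
  plan=[
    {"dx": 0, "dy": 0, "dz": -0.03, "wx": 0, "wy": 0, "wz": 0},
    {"dx": 0, "dy": 0, "dz": -0.06, "wx": 0, "wy": 0, "wz": 0},
    {"dx": 0, "dy": 0, "dz": -0.09, "wx": 0, "wy": 0, "wz": 0},
    {"dx": 0, "dy": 0, "dz": -0.1, "wx": 0, "wy": 0, "wz": 0},
    {"dx": 0, "dy": 0, "dz": -0.1, "wx": 0, "wy": 0, "wz": 0},
  ],
)

```text
time_s: 2.62
tcp_pos: [0.3896, -0.0954, 0.028]
tool_rot: [[0.999, -0.035, -0.005], [-0.035, -0.999, 0.001], [-0.005, -0.001, -1.0]]
ft_force: [0.0, 0.1, 0.1]
width: 0.0595
gripper_force: 0.0
```

Call:
move_arm(
  plan=[
    {"dx": 0, "dy": 0, "dz": 0, "wx": 0, "wy": 0, "wz": 0},
    {"dx": 0, "dy": 0, "dz": 0, "wx": 0, "wy": 0, "wz": 0},
    {"dx": 0, "dy": 0, "dz": 0, "wx": 0, "wy": 0, "wz": 0},
  ],
)

```text
time_s: 2.87
tcp_pos: [0.3921, -0.0959, 0.0307]
tool_rot: [[0.999, -0.034, 0.003], [-0.034, -0.999, -0.001], [0.003, 0.001, -1.0]]
ft_force: [0.6, -0.8, -0.7]
width: 0.0599
gripper_force: 0.0
```

Call:
move_arm(
  plan=[
    {"dx": 0.002, "dy": 0, "dz": -0.008, "wx": 0, "wy": 0, "wz": 0},
    {"dx": 0.007, "dy": 0, "dz": -0.014, "wx": 0, "wy": 0, "wz": 0},
    {"dx": 0.012, "dy": 0.001, "dz": -0.014, "wx": 0, "wy": 0, "wz": 0},
    {"dx": 0.017, "dy": 0.001, "dz": -0.014, "wx": 0, "wy": 0, "wz": 0},
    {"dx": 0.022, "dy": 0.002, "dz": -0.014, "wx": 0, "wy": 0, "wz": 0},
  ],
)

```text
time_s: 3.28
tcp_pos: [0.4137, -0.0935, 0.0153]
tool_rot: [[0.999, -0.034, 0.0], [-0.034, -0.999, -0.0], [0.0, 0.0, -1.0]]
ft_force: [0.4, 0.4, -0.4]
width: 0.0596
gripper_force: 0.0
```

Call:
move_arm(
  plan=[
    {"dx": 0.004, "dy": 0, "dz": 0, "wx": 0, "wy": 0, "wz": -0.006},
    {"dx": 0.008, "dy": 0, "dz": 0, "wx": 0, "wy": 0, "wz": -0.012},
    {"dx": 0.012, "dy": -0.001, "dz": 0, "wx": 0, "wy": 0, "wz": -0.018},
    {"dx": 0.016, "dy": -0.001, "dz": 0, "wx": 0, "wy": 0, "wz": -0.024},
    {"dx": 0.02, "dy": -0.001, "dz": 0, "wx": 0, "wy": 0, "wz": -0.031},
  ],
)

```text
time_s: 3.7
tcp_pos: [0.4308, -0.0939, 0.015]
tool_rot: [[0.998, -0.066, -0.005], [-0.066, -0.998, 0.001], [-0.005, -0.001, -1.0]]
ft_force: [-4.9, 0.1, 1.9]
width: 0.0597
gripper_force: 2.2
```

```bash
cat > t.py <<'E'
from m import *
def bayrel(save=None):
    c=read_camera("top");X=cloud(c); m,_=tray(c,X)
    n,l,s,_=cv2.connectedComponentsWithStats(cv2.dilate(m.astype(np.uint8),np.ones((5,5))))
    m&=l==1+s[1:,4].argmax()
    r=cv2.minAreaRect(atz(c,m,.026).astype(np.float32)*1000); a=r[2]
    if r[1][0]<r[1][1]: a+=90
    a=(a+45)%180-45
    e=np.deg2rad(-3.75);bx=np.array([np.cos(e),np.sin(e)]);by=np.array([-np.sin(e),np.cos(e)])
    d=np.array(r[0])-[526.1,75.2]; s=state()
    print("tray px",m.sum(),"world",np.round(r[0],1),"size",np.round(r[1],1),"bay",round(d@bx,1),round(d@by,1),"ang rel bay",round(a-86.25,2),"tcp",s["tcp_pos"].round(4),"F",s["ft_force"].round(1),"t",s["time_s"])
    if save: cv2.imwrite(save,cv2.resize(c["img"][130:280,160:400],None,fx=3,fy=3)[:,:,::-1])
E
python3 -c "from t import *;bayrel('pics/t1.png')"
```

```text
tray px 204 world [493.  -34.8] size [ 48.7 101.9] bay -25.8 -111.9 ang rel bay -91.7 tcp [ 0.4326 -0.0942  0.0151] F [-0.3  0.3 -1.5] t 3.75
```

Call:
move_arm(
  plan=[
    {"dx": 0.004, "dy": 0, "dz": 0, "wx": 0, "wy": 0, "wz": 0},
    {"dx": 0.008, "dy": 0, "dz": 0, "wx": 0, "wy": 0, "wz": 0},
    {"dx": 0.012, "dy": -0.001, "dz": 0, "wx": 0, "wy": 0, "wz": 0},
    {"dx": 0.016, "dy": -0.001, "dz": 0, "wx": 0, "wy": 0, "wz": 0},
    {"dx": 0.02, "dy": -0.001, "dz": 0, "wx": 0, "wy": 0, "wz": 0},
  ],
)

```text
time_s: 4.17
tcp_pos: [0.4534, -0.0956, 0.0152]
tool_rot: [[0.998, -0.065, 0.0], [-0.065, -0.998, -0.0], [0.0, 0.0, -1.0]]
ft_force: [-2.7, -0.5, -1.9]
width: 0.0598
gripper_force: 1.0
```

Call:
move_arm(
  plan=[
    {"dx": 0, "dy": 0, "dz": 0, "wx": 0, "wy": 0, "wz": 0},
    {"dx": -0.015, "dy": 0, "dz": 0, "wx": 0, "wy": 0, "wz": 0},
    {"dx": -0.04, "dy": 0, "dz": 0.01, "wx": 0, "wy": 0, "wz": 0},
    {"dx": -0.06, "dy": -0.01, "dz": 0.045, "wx": 0, "wy": 0, "wz": 0},
    {"dx": -0.07, "dy": -0.04, "dz": 0.08, "wx": 0, "wy": 0, "wz": 0},
  ],
)

```text
time_s: 4.58
tcp_pos: [0.3807, -0.13, 0.0913]
tool_rot: [[0.998, -0.062, -0.005], [-0.062, -0.998, 0.002], [-0.005, -0.002, -1.0]]
ft_force: [0.9, -0.5, 0.4]
width: 0.06
gripper_force: 0.0
```

Call:
move_arm(
  plan=[
    {"dx": 0.01, "dy": -0.04, "dz": 0.01, "wx": 0, "wy": 0, "wz": 0.12},
    {"dx": 0.02, "dy": -0.08, "dz": 0.02, "wx": 0, "wy": 0, "wz": 0.24},
    {"dx": 0.035, "dy": -0.11, "dz": 0.02, "wx": 0, "wy": 0, "wz": 0.36},
    {"dx": 0.05, "dy": -0.14, "dz": 0.02, "wx": 0, "wy": 0, "wz": 0.48},
    {"dx": 0.06, "dy": -0.16, "dz": 0.02, "wx": 0, "wy": 0, "wz": 0.6},
  ],
)

```text
time_s: 5.0
tcp_pos: [0.4466, -0.2962, 0.1125]
tool_rot: [[0.858, 0.513, 0.006], [0.513, -0.858, -0.004], [0.003, 0.006, -1.0]]
ft_force: [-0.2, -0.1, 0.1]
width: 0.0597
gripper_force: 0.0
```

```bash
python3 -c "
from t import *;bayrel('pics/t2.png');print(state()['qpos'])"
```

```text
tray px 866 world [513.2 -98. ] size [170.3 102.2] bay -1.5 -173.7 ang rel bay 0.19 tcp [ 0.4487 -0.299   0.1124] F [ 3.5 -2.9  0.9] t 5.05
[-3.48537388e+01  2.13905989e+01  1.05171092e+02 -9.00174385e-02
  5.28287486e+01  2.40930136e+01]
```

View pics/t2.png

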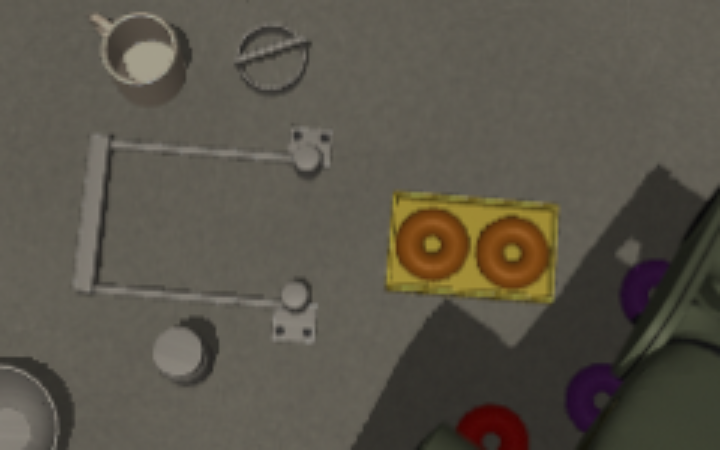

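The tray is intact, at bay x −1.5 mm and turned +0.2°. The crop shows it lined up with the gap at (470,247), and the near purple doughnut at (650,290). Next I'll turn the tool and lower it behind the tray.

Call:
move_arm(
  plan=[
    {"dx": 0.012, "dy": 0.018, "dz": 0, "wx": 0, "wy": 0, "wz": 0.12},
    {"dx": 0.024, "dy": 0.036, "dz": 0, "wx": 0, "wy": 0, "wz": 0.24},
    {"dx": 0.036, "dy": 0.054, "dz": 0, "wx": 0, "wy": 0, "wz": 0.36},
    {"dx": 0.048, "dy": 0.072, "dz": 0, "wx": 0, "wy": 0, "wz": 0.48},
    {"dx": 0.06, "dy": 0.09, "dz": 0, "wx": 0, "wy": 0, "wz": 0.6},
  ],
  fingers=0.4,
)

```text
time_s: 5.47
tcp_pos: [0.5053, -0.2014, 0.1116]
tool_rot: [[0.418, 0.909, 0.002], [0.909, -0.418, -0.001], [0.0, 0.003, -1.0]]
ft_force: [0.7, -0.3, -0.3]
width: 0.0509
gripper_force: 0.0
```

Call:
move_arm(
  plan=[
    {"dx": 0, "dy": 0, "dz": 0, "wx": 0, "wy": 0, "wz": 0.12},
    {"dx": 0, "dy": 0, "dz": 0, "wx": 0, "wy": 0, "wz": 0.24},
    {"dx": 0, "dy": 0, "dz": 0, "wx": 0, "wy": 0, "wz": 0.37},
    {"dx": 0, "dy": 0, "dz": 0, "wx": 0, "wy": 0, "wz": 0.37},
    {"dx": 0, "dy": 0, "dz": 0, "wx": 0, "wy": 0, "wz": 0.37},
  ],
)

```text
time_s: 5.88
tcp_pos: [0.5046, -0.202, 0.1115]
tool_rot: [[0.069, 0.998, 0.002], [0.998, -0.069, -0.001], [-0.0, 0.002, -1.0]]
ft_force: [0.7, 0.3, -0.3]
width: 0.0513
gripper_force: 0.0
```

Call:
move_arm(
  plan=[
    {"dx": 0.003, "dy": -0.006, "dz": -0.02, "wx": 0, "wy": 0, "wz": 0},
    {"dx": 0.003, "dy": -0.006, "dz": -0.05, "wx": 0, "wy": 0, "wz": 0},
    {"dx": 0.003, "dy": -0.006, "dz": -0.08, "wx": 0, "wy": 0, "wz": 0},
    {"dx": 0.003, "dy": -0.006, "dz": -0.096, "wx": 0, "wy": 0, "wz": 0},
    {"dx": 0.003, "dy": -0.006, "dz": -0.096, "wx": 0, "wy": 0, "wz": 0},
  ],
)

```text
time_s: 6.3
tcp_pos: [0.5047, -0.2071, 0.012]
tool_rot: [[0.069, 0.998, -0.006], [0.998, -0.069, 0.003], [0.002, -0.006, -1.0]]
ft_force: [-0.6, 0.1, -0.4]
width: 0.0507
gripper_force: 0.0
```

```bash
python3 - <<'E'
from t import *
bayrel()
c=read_camera("side"); cv2.imwrite("pics/s2.png",c["img"][100:300,180:430][:,:,::-1].repeat(3,0).repeat(3,1))
E
```

```text
tray px 720 world [513.2 -93.7] size [161.8 103.2] bay -1.8 -169.4 ang rel bay 0.42 tcp [ 0.5061 -0.2077  0.0139] F [ 0.  -0.1  0.9] t 6.35
```

View pics/s2.png

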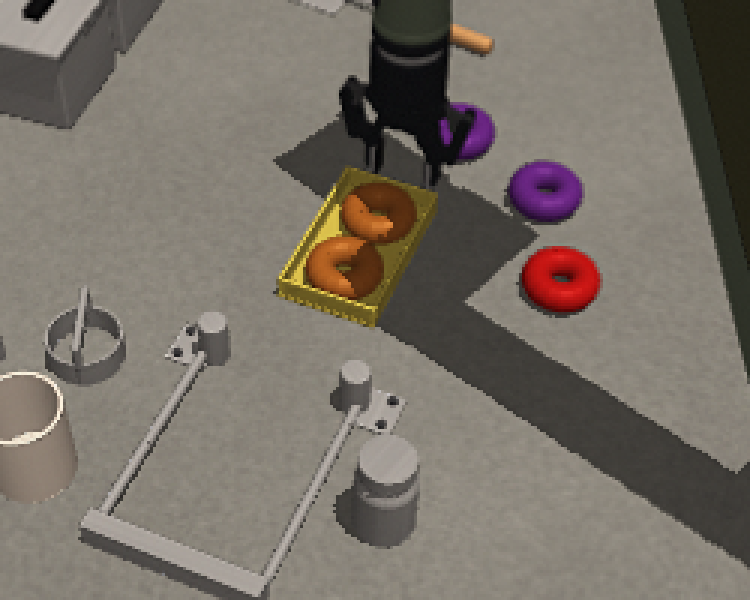

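Both fingers are down behind the tray at crop (372,160) and (433,180), clear of the purple doughnut. Pushing.

Call:
move_arm(
  plan=[
    {"dx": 0, "dy": 0.005, "dz": 0.001, "wx": 0, "wy": 0, "wz": 0},
    {"dx": 0.001, "dy": 0.01, "dz": 0.001, "wx": 0, "wy": 0, "wz": 0},
    {"dx": 0.001, "dy": 0.015, "dz": 0.001, "wx": 0, "wy": 0, "wz": 0},
    {"dx": 0.002, "dy": 0.02, "dz": 0.001, "wx": 0, "wy": 0, "wz": 0},
    {"dx": 0.002, "dy": 0.025, "dz": 0.001, "wx": 0, "wy": 0, "wz": 0},
  ],
)

```text
time_s: 6.82
tcp_pos: [0.5105, -0.1837, 0.0178]
tool_rot: [[0.065, 0.998, 0.004], [0.998, -0.065, -0.003], [-0.003, 0.004, -1.0]]
ft_force: [-0.4, -6.1, 3.9]
width: 0.0512
gripper_force: 2.8
```

Call:
move_arm(
  plan=[
    {"dx": 0.001, "dy": 0.006, "dz": 0, "wx": 0, "wy": 0, "wz": 0},
    {"dx": 0.001, "dy": 0.012, "dz": 0, "wx": 0, "wy": 0, "wz": 0},
    {"dx": 0.002, "dy": 0.018, "dz": 0, "wx": 0, "wy": 0, "wz": 0},
    {"dx": 0.002, "dy": 0.024, "dz": 0, "wx": 0, "wy": 0, "wz": 0},
    {"dx": 0.003, "dy": 0.03, "dz": 0, "wx": 0, "wy": 0, "wz": 0},
  ],
)

```text
time_s: 7.23
tcp_pos: [0.5132, -0.1536, 0.0177]
tool_rot: [[0.065, 0.998, 0.003], [0.998, -0.065, -0.003], [-0.002, 0.004, -1.0]]
ft_force: [-1.6, -5.9, 4.7]
width: 0.0511
gripper_force: 2.8
```

Call:
move_arm(
  plan=[
    {"dx": 0.001, "dy": 0.006, "dz": 0, "wx": 0, "wy": 0, "wz": 0},
    {"dx": 0.001, "dy": 0.012, "dz": 0, "wx": 0, "wy": 0, "wz": 0},
    {"dx": 0.002, "dy": 0.018, "dz": 0, "wx": 0, "wy": 0, "wz": 0},
    {"dx": 0.002, "dy": 0.024, "dz": 0, "wx": 0, "wy": 0, "wz": 0},
    {"dx": 0.003, "dy": 0.03, "dz": 0, "wx": 0, "wy": 0, "wz": 0},
  ],
)

```text
time_s: 7.65
tcp_pos: [0.516, -0.1234, 0.0176]
tool_rot: [[0.065, 0.998, 0.003], [0.998, -0.065, -0.002], [-0.002, 0.003, -1.0]]
ft_force: [-0.8, -4.8, 3.7]
width: 0.0514
gripper_force: 2.8
```

```bash
python3 -c "
from t import *;bayrel('pics/t3.png')"
```

```text
tray px 647 world [520.7  -7.6] size [132.  102.9] bay 0.0 -83.0 ang rel bay -0.05 tcp [ 0.5161 -0.1223  0.0175] F [ 0.5 -2.6  1.3] t 7.7
```

View pics/t3.png

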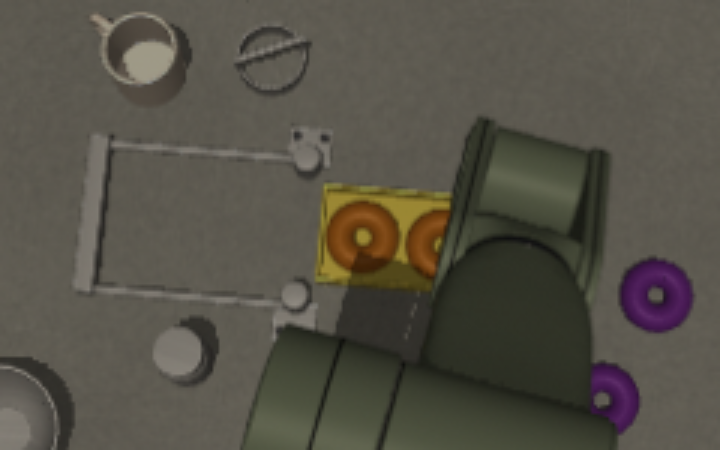

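The tray is at bay x 0.0, turned −0.05°, with its front end about 17 mm before the posts. In the crop it points cleanly into the gap between (307,157) and (295,294). Carrying on through.

Call:
move_arm(
  plan=[
    {"dx": 0, "dy": 0.006, "dz": -0.001, "wx": 0, "wy": 0, "wz": 0},
    {"dx": 0.001, "dy": 0.012, "dz": -0.001, "wx": 0, "wy": 0, "wz": 0},
    {"dx": 0.001, "dy": 0.018, "dz": -0.001, "wx": 0, "wy": 0, "wz": 0},
    {"dx": 0.002, "dy": 0.024, "dz": -0.001, "wx": 0, "wy": 0, "wz": 0},
    {"dx": 0.002, "dy": 0.03, "dz": -0.001, "wx": 0, "wy": 0, "wz": 0},
  ],
)

```text
time_s: 8.12
tcp_pos: [0.518, -0.0934, 0.0163]
tool_rot: [[0.065, 0.998, 0.003], [0.998, -0.065, -0.002], [-0.001, 0.003, -1.0]]
ft_force: [-0.3, -5.3, 3.5]
width: 0.0511
gripper_force: 2.6
```

Call:
move_arm(
  plan=[
    {"dx": 0, "dy": 0.006, "dz": 0, "wx": 0, "wy": 0, "wz": 0},
    {"dx": 0.001, "dy": 0.012, "dz": 0, "wx": 0, "wy": 0, "wz": 0},
    {"dx": 0.001, "dy": 0.018, "dz": 0, "wx": 0, "wy": 0, "wz": 0},
    {"dx": 0.002, "dy": 0.024, "dz": 0, "wx": 0, "wy": 0, "wz": 0},
    {"dx": 0.002, "dy": 0.03, "dz": 0, "wx": 0, "wy": 0, "wz": 0},
  ],
)

```text
time_s: 8.53
tcp_pos: [0.5198, -0.0633, 0.0162]
tool_rot: [[0.065, 0.998, 0.002], [0.998, -0.065, -0.001], [-0.001, 0.002, -1.0]]
ft_force: [-0.6, -5.0, 3.1]
width: 0.051
gripper_force: 2.5
```

```bash
python3 -c "
from t import *;bayrel()
c=read_camera('side'); cv2.imwrite('pics/s3.png',c['img'][120:320,180:430][:,:,::-1].repeat(3,0).repeat(3,1))"
```

```text
tray px 613 world [524.9  58.4] size [120.3 104.1] bay -0.1 -16.8 ang rel bay -0.79 tcp [ 0.5197 -0.0622  0.0161] F [ 1.  -0.4  1.5] t 8.5833
```

View pics/s3.png

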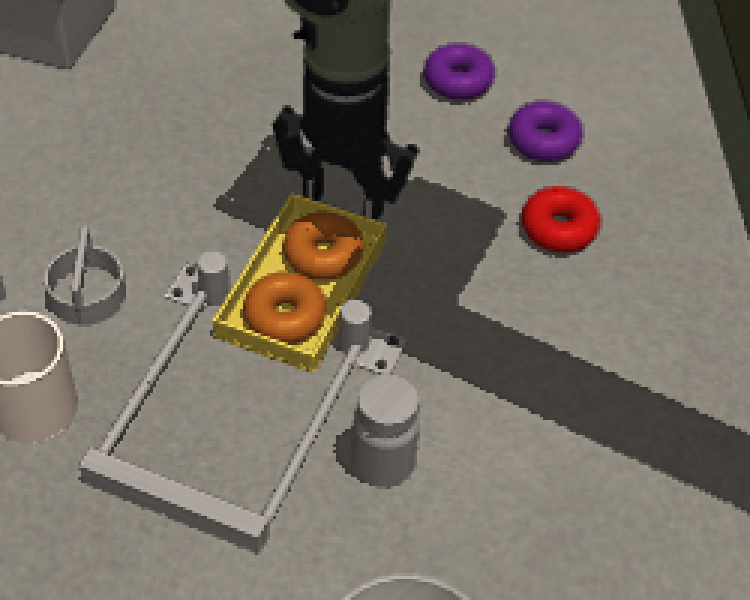

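The tray's front is inside the gap without touching either post (crop (213,270) and (355,325)). I'll draw the fingers in a little so they clear the posts, then carry on.

Call:
move_arm(
  plan=[
    {"dx": 0, "dy": -0.004, "dz": 0.001, "wx": 0, "wy": 0, "wz": 0},
    {"dx": 0, "dy": -0.005, "dz": 0.001, "wx": 0, "wy": 0, "wz": 0},
    {"dx": 0, "dy": -0.005, "dz": 0.001, "wx": 0, "wy": 0, "wz": 0},
    {"dx": 0, "dy": -0.002, "dz": 0.001, "wx": 0, "wy": 0, "wz": 0},
    {"dx": 0, "dy": 0.003, "dz": 0.001, "wx": 0, "wy": 0, "wz": 0},
  ],
  fingers=0.6,
)

```text
time_s: 9.05
tcp_pos: [0.5189, -0.0603, 0.0161]
tool_rot: [[0.067, 0.998, -0.0], [0.998, -0.067, -0.0], [-0.0, -0.0, -1.0]]
ft_force: [-0.3, -1.4, -0.3]
width: 0.0342
gripper_force: 1.2
```

Call:
move_arm(
  plan=[
    {"dx": 0, "dy": 0.006, "dz": 0, "wx": 0, "wy": 0, "wz": 0},
    {"dx": 0.001, "dy": 0.012, "dz": 0, "wx": 0, "wy": 0, "wz": 0},
    {"dx": 0.001, "dy": 0.018, "dz": 0, "wx": 0, "wy": 0, "wz": 0},
    {"dx": 0.002, "dy": 0.024, "dz": 0, "wx": 0, "wy": 0, "wz": 0},
    {"dx": 0.002, "dy": 0.03, "dz": 0, "wx": 0, "wy": 0, "wz": 0},
  ],
)

```text
time_s: 9.47
tcp_pos: [0.5211, -0.0292, 0.0161]
tool_rot: [[0.066, 0.998, -0.0], [0.998, -0.066, -0.0], [-0.0, -0.0, -1.0]]
ft_force: [-0.4, -2.0, -1.0]
width: 0.0345
gripper_force: 1.1
```

Call:
move_arm(
  plan=[
    {"dx": 0, "dy": 0.006, "dz": 0, "wx": 0, "wy": 0, "wz": 0},
    {"dx": 0.001, "dy": 0.012, "dz": 0, "wx": 0, "wy": 0, "wz": 0},
    {"dx": 0.001, "dy": 0.018, "dz": 0, "wx": 0, "wy": 0, "wz": 0},
    {"dx": 0.002, "dy": 0.024, "dz": 0, "wx": 0, "wy": 0, "wz": 0},
    {"dx": 0.002, "dy": 0.03, "dz": 0, "wx": 0, "wy": 0, "wz": 0},
  ],
)

```text
time_s: 9.88
tcp_pos: [0.5232, 0.0007, 0.0162]
tool_rot: [[0.066, 0.998, 0.0], [0.998, -0.066, 0.0], [0.0, 0.0, -1.0]]
ft_force: [-0.4, -3.2, -1.2]
width: 0.0344
gripper_force: 1.0
```

```bash
python3 -c "
from t import *;bayrel()"
```

```text
tray px 579 world [530.4 129.8] size [105.9 102.8] bay 0.7 54.7 ang rel bay -0.87 tcp [0.5232 0.0016 0.0163] F [-0.8  0.6  0.1] t 9.9333
```

Call:
move_arm(
  plan=[
    {"dx": 0, "dy": 0.006, "dz": 0, "wx": 0, "wy": 0, "wz": 0},
    {"dx": 0.001, "dy": 0.012, "dz": 0, "wx": 0, "wy": 0, "wz": 0},
    {"dx": 0.001, "dy": 0.018, "dz": 0, "wx": 0, "wy": 0, "wz": 0},
    {"dx": 0.002, "dy": 0.024, "dz": 0, "wx": 0, "wy": 0, "wz": 0},
    {"dx": 0.002, "dy": 0.03, "dz": 0, "wx": 0, "wy": 0, "wz": 0},
  ],
)

```text
time_s: 10.35
tcp_pos: [0.5252, 0.0306, 0.0163]
tool_rot: [[0.066, 0.998, 0.0], [0.998, -0.066, -0.0], [-0.0, 0.0, -1.0]]
ft_force: [-0.6, -2.3, -0.5]
width: 0.0341
gripper_force: 1.4
```

Call:
move_arm(
  plan=[
    {"dx": 0, "dy": 0.006, "dz": 0, "wx": 0, "wy": 0, "wz": 0},
    {"dx": 0.001, "dy": 0.012, "dz": 0, "wx": 0, "wy": 0, "wz": 0},
    {"dx": 0.001, "dy": 0.018, "dz": 0, "wx": 0, "wy": 0, "wz": 0},
    {"dx": 0.002, "dy": 0.024, "dz": 0, "wx": 0, "wy": 0, "wz": 0},
    {"dx": 0.002, "dy": 0.03, "dz": 0, "wx": 0, "wy": 0, "wz": 0},
  ],
)

```text
time_s: 10.77
tcp_pos: [0.5272, 0.0606, 0.0163]
tool_rot: [[0.066, 0.998, 0.0], [0.998, -0.066, -0.0], [0.0, 0.0, -1.0]]
ft_force: [0.4, -3.3, 0.5]
width: 0.0344
gripper_force: 1.6
```

```bash
python3 -c "
from t import *;bayrel()
c=read_camera('side'); cv2.imwrite('pics/s4.png',c['img'][120:320,180:430][:,:,::-1].repeat(3,0).repeat(3,1))"
```

```text
tray px 514 world [534.5 193.3] size [ 98.4 102.1] bay 0.6 118.4 ang rel bay -89.93 tcp [0.5273 0.0616 0.0163] F [ 1.1  1.2 -0.6] t 10.8167
```

View pics/s4.png

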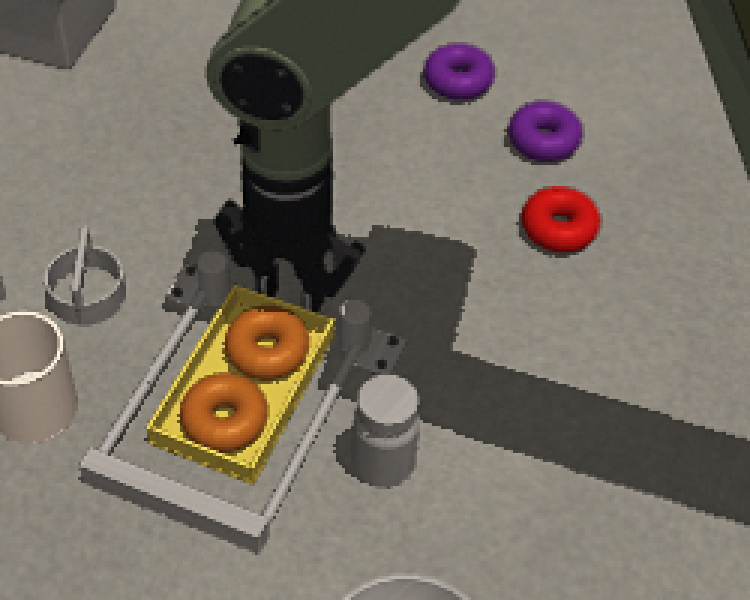

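The tray is between the rods with about 37 mm still to go, and the doughnuts are in place. Next comes the slower final approach to the stop bar.

Call:
move_arm(
  plan=[
    {"dx": 0, "dy": 0.005, "dz": 0, "wx": 0, "wy": 0, "wz": 0},
    {"dx": 0.001, "dy": 0.01, "dz": 0, "wx": 0, "wy": 0, "wz": 0},
    {"dx": 0.001, "dy": 0.015, "dz": 0, "wx": 0, "wy": 0, "wz": 0},
    {"dx": 0.001, "dy": 0.02, "dz": 0, "wx": 0, "wy": 0, "wz": 0},
    {"dx": 0.002, "dy": 0.025, "dz": 0, "wx": 0, "wy": 0, "wz": 0},
  ],
)

```text
time_s: 11.28
tcp_pos: [0.5288, 0.0853, 0.0163]
tool_rot: [[0.066, 0.998, -0.0], [0.998, -0.066, -0.0], [-0.0, -0.0, -1.0]]
ft_force: [-0.8, -4.5, 1.7]
width: 0.034
gripper_force: 1.8
```

Call:
move_arm(
  plan=[
    {"dx": 0, "dy": 0.002, "dz": 0, "wx": 0, "wy": 0, "wz": 0},
    {"dx": 0, "dy": 0.004, "dz": 0, "wx": 0, "wy": 0, "wz": 0},
    {"dx": 0, "dy": 0.006, "dz": 0, "wx": 0, "wy": 0, "wz": 0},
    {"dx": 0.001, "dy": 0.008, "dz": 0, "wx": 0, "wy": 0, "wz": 0},
    {"dx": 0.001, "dy": 0.01, "dz": 0, "wx": 0, "wy": 0, "wz": 0},
  ],
)

```text
time_s: 11.7
tcp_pos: [0.5299, 0.095, 0.0162]
tool_rot: [[0.066, 0.998, -0.0], [0.998, -0.066, -0.0], [-0.0, -0.0, -1.0]]
ft_force: [0.8, -3.5, 0.6]
width: 0.0341
gripper_force: 1.8
```

Call:
move_arm(
  plan=[
    {"dx": 0, "dy": 0.001, "dz": 0, "wx": 0, "wy": 0, "wz": 0},
    {"dx": 0, "dy": 0.002, "dz": 0, "wx": 0, "wy": 0, "wz": 0},
    {"dx": 0, "dy": 0.003, "dz": 0, "wx": 0, "wy": 0, "wz": 0},
    {"dx": 0, "dy": 0.004, "dz": 0, "wx": 0, "wy": 0, "wz": 0},
  ],
)

```text
time_s: 12.03
tcp_pos: [0.5301, 0.0984, 0.0162]
tool_rot: [[0.065, 0.998, 0.0], [0.998, -0.065, -0.001], [-0.001, 0.0, -1.0]]
ft_force: [0.8, -9.5, 1.5]
width: 0.0339
gripper_force: 5.0
```

Force is rising, so the tray has reached the stop. One more small push to seat it.

Call:
move_arm(
  plan=[
    {"dx": 0, "dy": 0.001, "dz": 0, "wx": 0, "wy": 0, "wz": 0},
    {"dx": 0, "dy": 0.002, "dz": 0, "wx": 0, "wy": 0, "wz": 0},
    {"dx": 0, "dy": 0.002, "dz": 0, "wx": 0, "wy": 0, "wz": 0},
    {"dx": 0, "dy": 0.002, "dz": 0, "wx": 0, "wy": 0, "wz": 0},
  ],
)

```text
time_s: 12.37
tcp_pos: [0.5302, 0.0985, 0.0163]
tool_rot: [[0.064, 0.998, 0.0], [0.998, -0.064, -0.004], [-0.004, 0.0, -1.0]]
ft_force: [1.5, -15.1, 1.7]
width: 0.0343
gripper_force: 7.2
```

TCP is stalled at y = 0.0985 with 15 N, so the tray is seated. Backing straight off, then up.

Call:
move_arm(
  plan=[
    {"dx": 0, "dy": -0.006, "dz": 0, "wx": 0, "wy": 0, "wz": 0},
    {"dx": -0.001, "dy": -0.02, "dz": 0, "wx": 0, "wy": 0, "wz": 0},
    {"dx": -0.003, "dy": -0.05, "dz": 0, "wx": 0, "wy": 0, "wz": 0},
    {"dx": -0.005, "dy": -0.08, "dz": 0.01, "wx": 0, "wy": 0, "wz": 0},
    {"dx": -0.007, "dy": -0.11, "dz": 0.035, "wx": 0, "wy": 0, "wz": 0},
  ],
)

```text
time_s: 12.78
tcp_pos: [0.5209, -0.0092, 0.0491]
tool_rot: [[0.066, 0.998, -0.006], [0.998, -0.066, 0.001], [0.001, -0.006, -1.0]]
ft_force: [1.0, 0.4, -0.4]
width: 0.0342
gripper_force: 0.0
```

Call:
move_arm(
  plan=[
    {"dx": 0, "dy": -0.01, "dz": 0.04, "wx": 0, "wy": 0, "wz": 0},
    {"dx": 0, "dy": -0.04, "dz": 0.07, "wx": 0, "wy": 0, "wz": 0},
    {"dx": 0, "dy": -0.08, "dz": 0.09, "wx": 0, "wy": 0, "wz": 0},
    {"dx": 0, "dy": -0.11, "dz": 0.1, "wx": 0, "wy": 0, "wz": 0},
    {"dx": 0, "dy": -0.14, "dz": 0.11, "wx": 0, "wy": 0, "wz": 0},
  ],
)

```text
time_s: 13.2
tcp_pos: [0.5239, -0.1504, 0.1633]
tool_rot: [[0.066, 0.998, 0.004], [0.998, -0.066, 0.0], [0.0, 0.004, -1.0]]
ft_force: [0.8, -0.0, 0.1]
width: 0.0342
gripper_force: 0.0
```

```bash
python3 -c "
from t import *;bayrel()
c=read_camera('side'); cv2.imwrite('pics/s5.png',c['img'][120:320,180:430][:,:,::-1].repeat(3,0).repeat(3,1))"
```

```text
tray px 871 world [535.  195.3] size [170.8 102.1] bay 1.0 120.4 ang rel bay -0.02 tcp [ 0.5252 -0.1554  0.1647] F [ 1.9 -4.   1.2] t 13.25
```

View pics/s5.png

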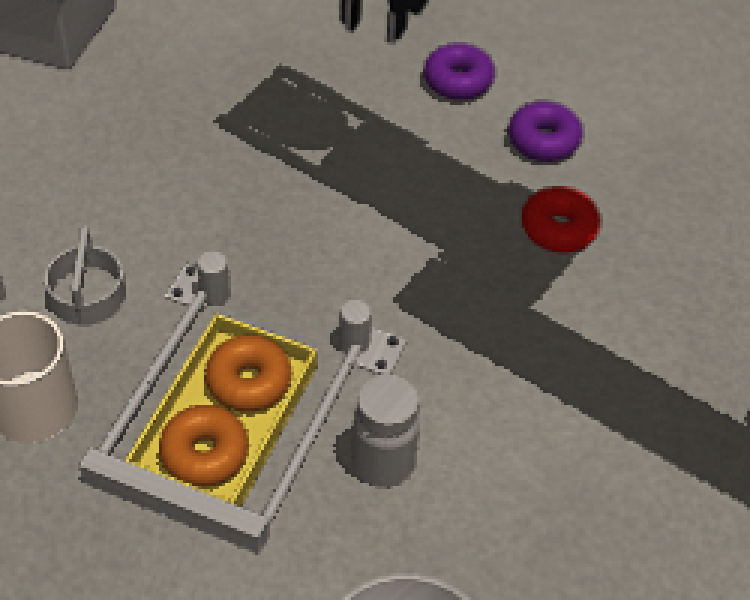

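The tray sits flat against the stop bar: bay (1.0, 120.4) mm, turned −0.02°, with both doughnuts inside and the other things where they were.

```bash
python3 -c "
from workcell import *; print(close_job())"
```

```text
the job is handed in; nothing more can be done
None
```

The tray is home, flat against the stop bar with both doughnuts in it and nothing else on the bench moved; the job was handed in after about 13 s of robot time.

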